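# Set the upended parts tray down at the blade rack

### The job

The empty plastic parts tray has been left standing on its long side in front of the blade rack. Push it over, away from the robot, so that it lies on its base with the open side up, then push it along the bench until its long side is flush against the front of the rack, ready to take blades. Only push it, without lifting it off the bench, and leave the other things on the bench where they are.

Things in the scene. Friction and masses are not known exactly. Their poses are not given: they have to be found in the camera images.
- tray: Empty open plastic tray, 130 (x) x 200 (y) x 55 mm (z), about 0.2 kg, loose, walls 6 mm. Origin: centre of underside; z points out of the mouth. At the start it stands on its -x long side: x up, mouth facing the robot, underside facing the rack; tilted some 16 degrees away from the robot it falls onto its base. Set down, x points to the rack, z up. Two like it lie stacked at the right.
- tray_far_left (a point): Bottom outer corner of the tray at its +x, +y (65, 100, 0 mm): the left end of the long bottom edge that must meet the rack. At the start it is 130 mm up.
- tray_far_right (a point): Bottom outer corner of the tray at its +x, -y (65, -100, 0 mm): the right end of that edge.
- tray_near_left (a point): Bottom outer corner of the tray at its -x, +y (-65, 100, 0 mm): on the long bottom edge about which it tips; at the start on the bench.
- tray_near_right (a point): Bottom outer corner of the tray at its -x, -y (-65, -100, 0 mm): the other end of the edge about which it tips.
- tray_top_rim (a point): Middle of the tray's rim on its +x side (65, 0, 55 mm). At the start it is the middle of the topmost edge, on the robot's side, 130 mm above the bench: pushing here tips the tray.
- rack: The blade rack: a plastic rack 120 mm deep and 560 mm long, fixed to the bench, with 14 cast modules whose steel blades stick up to about 170 mm. Its front, towards the robot, is a plain upright board 75 mm high. Origin: foot of the middle of that front face; x square to the face, into the rack, away from the robot; y along it (the face runs 280 mm either way).
- paste_jar: Bystander: upright round jar, 54 mm across, 75 mm high, left or right of the tray's way. Origin at the centre of its underside.
- wash_bottle: Bystander: upright clear bottle, 60 mm across, 130 mm high, left or right of the tray's way. Origin at the centre of its underside.
- module_b: Bystander: one blade module standing on its block (34 x 17 x 26 mm), its blade up to 125 mm high, left or right of the tray's way. Origin at the centre of its underside.
- module_a: Bystander: one blade module lying on its side on the robot's side of the tray, 125 mm long, 17 mm high. Origin on the bench, under the foot end of its block.
- brush_pot: Bystander: round steel pot, 72 mm across, 95 mm high, with a brush and a tool in it up to about 190 mm high, left or right of the tray's way. Origin at the centre of its underside.
- caliper: Bystander: digital caliper lying flat, 235 mm long (its x), 12 mm high, front right. Origin under the middle of its beam.
- gauge_case: Bystander, fixed: open wooden gauge-block case 170 x 240 x 40 mm, far left, its lid laid back. Origin at the centre of its underside.
Things that resemble listed ones, but are neither listed nor needed, are in the scene too. What is shaped like the tray but green or red is not meant.

How it is judged:
By the outcome, as a careful person would: the job done as asked, in the order asked, and still so for the second after the job is handed in, with the robot touching nothing.
It also fails if it takes over 43 s, if anything falls off the work surface, if the arm or the gripper's body presses on something with over 40 N, if the wrist force passes 120 N, or if a joint passes its speed limit or range.

### The arm

A 6-joint arm with a two-finger parallel gripper is mounted at the origin on the work surface. World frame = base frame: x ahead of the robot, y to its left, z up, the work surface at z = 0. Lengths are in mm, angles in rad, forces in N, time in s.
With the tool pointing down it reaches from about 400 to 925 mm from the base axis. Payload 12.5 kg.
Tool frame: the origin (TCP) lies at the very end of the fingers, on their centre line; the grasp point (between the pads) lies 19 mm behind it (env.grip_point_offset is the distance from the TCP to the grasp point, in mm); z points along the fingers, y is the direction in which the jaws open and shut (so a half turn about z gives the same grasp; the last joint's range is limited). The gripper opens to 95 mm and grips with 3 to 60 N. Pads are 20 mm wide; open, the fingers measure 119 mm over their backs; the gripper's body (75 mm by 180 mm) begins 59 mm behind the grasp point.
Start: joints at [-1.28, 0.491, 1.559, -0, 1.092, -0.106], TCP at [241.567, -576.448, 214.661] pointing down, gripper open.
Joint ranges: [-3.1, 3.1], [-0.84, 2.19], [0.05, 2.79], [-1.13, 4.28], [0.06, 2.93], [-2.69, 2.69]. Speed limits (rad/s): [2.22, 2.22, 2.79, 3.14, 3.14, 3.14].

### API

Orientations are given as [roll, pitch, yaw] about the fixed x, y, z axes, in that order (R = Rz(yaw) Ry(pitch) Rx(roll)).
In Python, from cell import env gives the robot as it stands.
- The arm moves only by the tool drive_tool, never from a script. Its argument "commands" is a list of rows, each an object of numbers: "dx", "dy", "dz": the shift along the world's x, y, z in mm; "yaw": the turn about the world's z in degrees. In form: [{"dx": .., "dy": .., "dz": .., "yaw": ..}, ...]. A call has 1 to 5 rows; each row shifts and turns the commanded pose from where the row before left it; what a row does not reach is not made up. A row lasts 1/12 s, in which the tool goes at most 41.7 mm and 7.16 degrees, less where a joint would pass 70% of its speed; a pose out of reach is approached as far as the arm can. A call with a gripper value outside its range is refused whole. "grip" is the opening, from 0 (shut) to 1 (fully open), set as the call begins (left out, the last holds). The fingers move at their own pace and stop on an object; the grip force is fixed at half the most. Time passes only in rows, so rows that do not move let the fingers close. It gives the time, the measured TCP pose, the force and the opening at its end, in the units of the state.
- env.state(): the state, without advancing time (a new reading comes with each control period).
- env.read_camera(name): name is "scene" or "top" or "wrist"; returns the picture (480x640x3 uint8, red, green, blue); there is no depth.
- env.calibration(name): a dict with "intrinsics" (3x3 intrinsics, pixels), "dist_coeffs" ([k1, k2, p1, p2, k3] as OpenCV has them; the pictures are not rectified), "rvec" (rotation vector, rad) and "tvec" (3), from world to camera coordinates, as OpenCV has them. Camera axes: x right, y down, z forward; pixel columns grow to the right and rows downward; lengths in mm; the calibration is good to about 2 mm. A picture is of the moment at which its call begins: read the wrist's pose just before it. calibration takes no time and is no camera call; for the wrist camera it gives the pose at the moment of the call.
- env.job_done(): hands the job in, once; it reports no verdict.
Trained networks look in the newest picture that a camera, given by its name, has taken for a name from the list of things; names that differ only in an ending like _2 or _b are one class to them, and where a whole thing is asked for, a point or a joint stands for the part that bears it (a point fixed in the world has none). Each returns a list of dicts, best first, with "conf" (0 to 1); they miss things now and then, are a little off and sometimes report something else, mostly with a low value. They report only what shows in the picture. A call takes as long as a camera call. They do not tell look-alikes from the thing itself.
- env.trace(query, camera): "pixels" (480x640 bool, what is visible of it) and "pixel" ([column, row] in pixels, amid what is visible of it).
- env.place_of(query, camera): "pixel" ([column, row] in pixels: a listed point, or the origin of a listed thing).
The state is a dict: "t": time; "joints": joint angles; "qvel": joint speeds; "tau": joint torques, N m; "eef_pos": TCP position; "tcp_rot": TCP orientation; "ft_force": force on the tool from outside, world axes, zero at the start; "moment": the same for the moment, N m; "opening": opening from 0.0 (shut) to 1.0 (fully open).
Only numpy, scipy, OpenCV 4.12 (cv2) and the standard library are available. Lean on these libraries where they do the work, as an engineer would, in place of code of your own. Each camera call takes 0.05 s, during which the arm holds its last target.

## Working session

There is one attempt and no reset: what is moved stays moved. The work goes in short steps, Python scripts to look and compute and a tool call to move; the robot and the scene stay as the last step left them, time stands still between calls to the robot, and variables do not carry over. Pictures are saved under pics/ and viewed, and the job is handed in when it is done.

Besides the shell and the picture viewer there is one more tool, called after "Request:" as name(argument=value, ...) on one line, values as JSON. drive_tool: Moves the arm, as the interface text tells. Its arguments: {"type":"object","properties":{"commands":{"type":"array"},"grip":{"type":"number"}},"required":["commands"]}

```bash
mkdir -p pics; ls; cat > h.py <<'E'
import numpy as np, cv2
from cell import env
def snap(c,n):
    im=env.read_camera(c); cv2.imwrite('pics/'+n+'.png',im[:,:,::-1]); return im
def ray(c,px):
    k=env.calibration(c); K=np.array(k['intrinsics'],float);d=np.array(k['dist_coeffs'],float)
    R,_=cv2.Rodrigues(np.array(k['rvec'],float)); t=np.array(k['tvec'],float).reshape(3)
    u=cv2.undistortPoints(np.array([[px]],float),K,d)[0,0]
    return -R.T@t, R.T@np.array([u[0],u[1],1.])
def atz(c,px,z):
    o,v=ray(c,px); return o+v*(z-o[2])/v[2]
def proj(c,P):
    k=env.calibration(c)
    return cv2.projectPoints(np.array(P,float).reshape(-1,1,3),np.array(k['rvec'],float),np.array(k['tvec'],float),np.array(k['intrinsics'],float),np.array(k['dist_coeffs'],float))[0][:,0]
E
python3 - <<'E'
from h import *
snap('scene','s0');snap('top','t0')
print(env.state())
for q,z in [('tray_far_left',130),('tray_far_right',130),('tray_near_left',0),('tray_near_right',0),('tray_top_rim',130),('rack',0),('paste_jar',0),('wash_bottle',0),('module_b',0),('module_a',0),('brush_pot',0),('caliper',0)]:
  for c in ('scene','top'):
    for r in env.place_of(q,c)[:3]:
      print(q,c,np.round(r['pixel']),round(r['conf'],2),atz(c,r['pixel'],z).round())
E
```

```text
pics
{'t': 0.1, 'joints': array([-1.27961604e+00,  4.91510292e-01,  1.55941550e+00, -2.85706344e-06,
        1.09170183e+00, -1.05590526e-01]), 'qvel': array([ 1.12123533e-05, -1.24120505e-03, -2.29708736e-03, -1.72353327e-04,
       -5.83909016e-04,  3.82753558e-05]), 'tau': array([ 5.01595350e-03, -6.13622260e+01, -2.58604521e+01,  6.94945687e-02,
        4.70603909e-02, -6.56257112e-05]), 'eef_pos': array([ 241.48606454, -576.21506691,  214.10404932]), 'tcp_rot': array([-3.14056318e+00, -1.06559808e-04,  3.96772078e-01]), 'ft_force': array([-0.28861371,  0.21240294,  0.03358067]), 'moment': array([-0.02421518, -0.07253588,  0.0083005 ]), 'opening': 0.9982491421952618}
tray_far_left scene [465. 205.] 0.93 [166. 249. 130.]
tray_far_left scene [333. 323.] 0.87 [625. 412. 130.]
tray_far_left scene [295. 203.] 0.69 [512.  40. 130.]
tray_far_left top [206. 171.] 0.93 [631. 412. 130.]
tray_far_left top [361. 226.] 0.66 [500.  39. 130.]
tray_far_left top [271. 374.] 0.59 [159. 241. 130.]
tray_far_right scene [465. 256.] 0.87 [296. 391. 130.]
tray_far_right scene [268. 165.] 0.71 [ 491. -1
[... 1412 characters left out ...]
78.   0.]
module_b scene [271. 298.] 0.69 [648. 177.   0.]
module_b scene [372. 248.] 0.69 [354. 143.   0.]
module_b scene [268. 166.] 0.69 [ 406. -374.    0.]
module_b top [301. 181.] 0.58 [648. 186.   0.]
module_b top [312. 287.] 0.51 [361. 151.   0.]
module_a scene [271. 298.] 0.69 [648. 177.   0.]
module_a scene [372. 248.] 0.69 [354. 143.   0.]
module_a scene [268. 166.] 0.69 [ 406. -374.    0.]
module_a top [301. 181.] 0.58 [648. 186.   0.]
module_a top [312. 287.] 0.51 [361. 151.   0.]
brush_pot scene [223. 176.] 0.8 [ 557. -390.    0.]
brush_pot top [505. 213.] 0.62 [ 569. -368.    0.]
caliper scene [298. 175.] 0.53 [ 351. -276.    0.]
caliper top [481. 294.] 0.64 [ 349. -292.    0.]
```

View pics/s0.png

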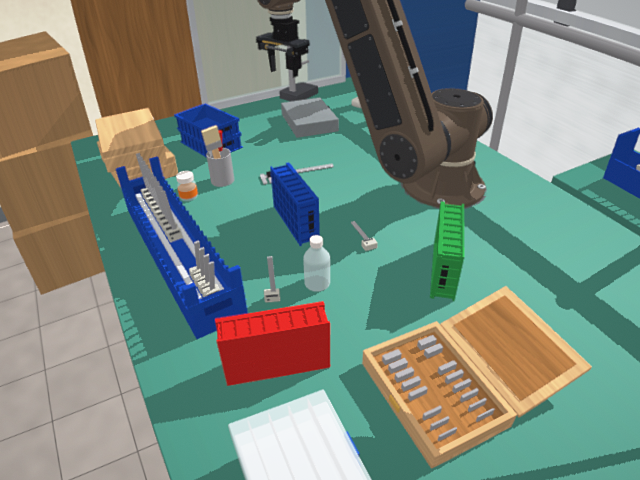

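View pics/t0.png

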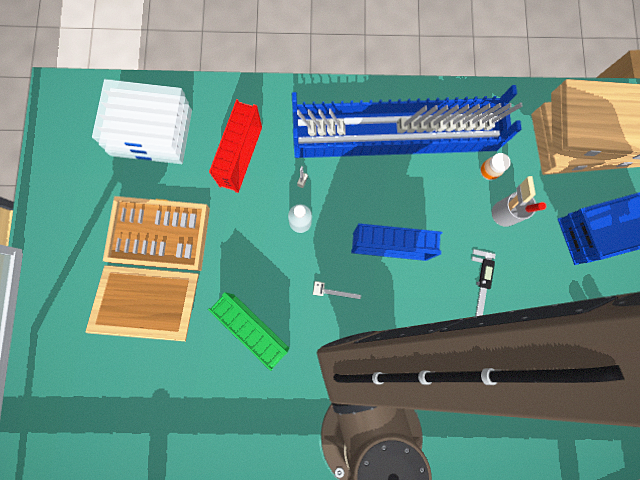

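```bash
python3 - <<'E'
import cv2
t=cv2.imread('pics/t0.png');cv2.imwrite('pics/t0c.png',cv2.resize(t[120:320,280:540],(780,600),interpolation=cv2.INTER_CUBIC))
t=cv2.imread('pics/s0.png');cv2.imwrite('pics/s0c.png',cv2.resize(t[130:330,170:430],(780,600),interpolation=cv2.INTER_CUBIC))
E
```

```text
(no output)
```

View pics/t0c.png

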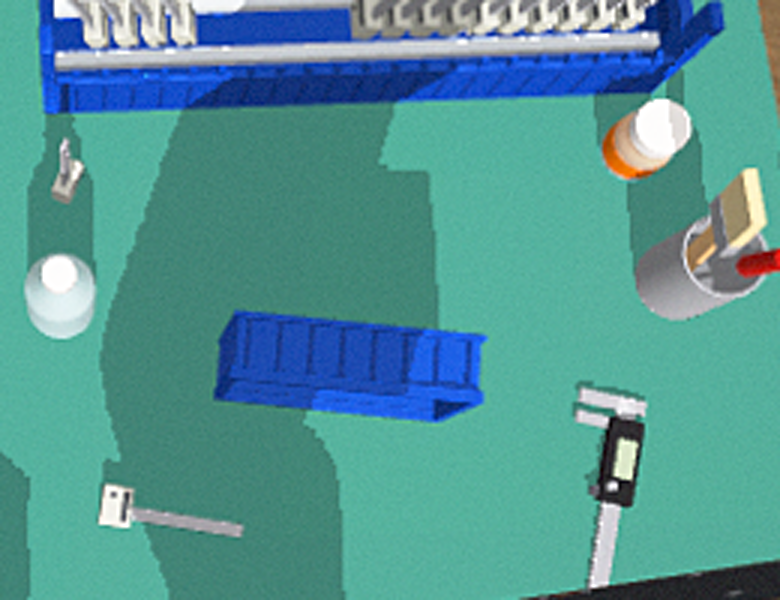

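View pics/s0c.png

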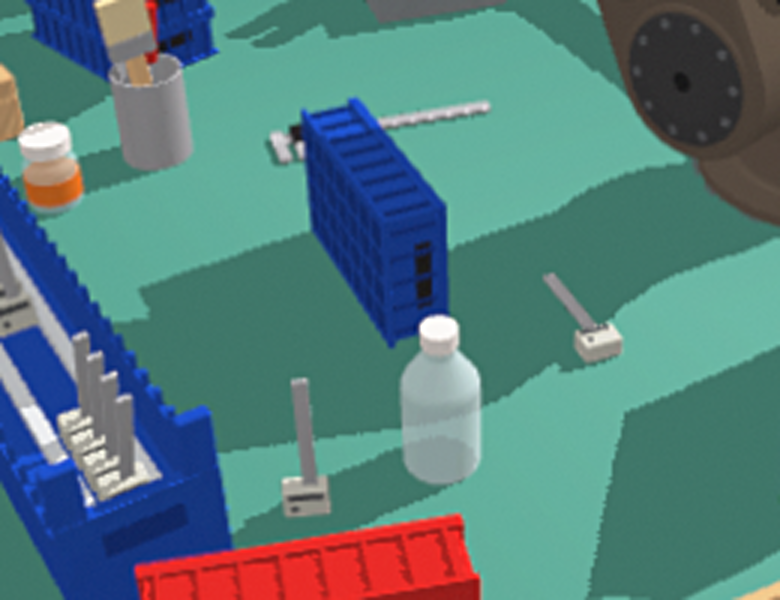

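The tray meant is the blue one at top px (397,242), scene px (297,203): it stands on its long side in front of the rack. The green (248,330 top) and red (237,145) are look-alikes, and the blue pair at (600,230) is the stack. The crops confirm this. Next I'll refine the rack and tray poses.

```bash
python3 - <<'E'
from h import *
im=cv2.imread('pics/t0.png'); hsv=cv2.cvtColor(im,cv2.COLOR_BGR2HSV)
print('teal',hsv[200,340],hsv[200,430],'blue',hsv[150,340],hsv[152,450])
blue=((hsv[...,0]>100)&(hsv[...,0]<130)&(hsv[...,1]>150)).astype(np.uint8)
# rack foot: lowest blue pixel per column between rows 120..175
P=[]
for c in range(305,498,2):
    r=np.where(blue[130:175,c])[0]
    if len(r): P.append([c,130+r.max()+.5])
W=np.array([atz('top',p,0)[:2] for p in P])
p=np.polyfit(W[:,1],W[:,0],1)
for _ in range(3):
    e=W[:,0]-np.polyval(p,W[:,1]); k=abs(e)<3; p=np.polyfit(W[k,1],W[k,0],1)
print('rack front x = %.4f*y+%.1f'%tuple(p),k.mean(),'yaw deg',-np.degrees(np.arctan(p[0])), W[:,1].min(),W[:,1].max())
# tray region
n,l,st,ce=cv2.connectedComponentsWithStats(blue[200:275,340:450])
i=1+st[1:,4].argmax(); m=l==i
P=[]
for c in range(m.shape[1]):
    r=np.where(m[:,c])[0]
    if len(r): P.append([c+340,r.min()+200,r.max()+200])
print(P[0],P[-1]); P=np.array(P)
for nm,col,z,rg in (('top edge(far,z0 or 130)',1,130,0),('low edge near',2,130,0)):
    for z in (0,130):
        W=np.array([atz('top',(a[0],a[col]+(.5 if col==2 else -.5)),z)[:2] for a in P if 362<a[0]<428])
        q=np.polyfit(W[:,1],W[:,0],1);e=W[:,0]-np.polyval(q,W[:,1]);q=np.polyfit(W[abs(e)<3,1],W[abs(e)<3,0],1)
        print(nm,z,q,'x at y=-50',np.polyval(q,-50),'yaw',-np.degrees(np.arctan(q[0])))
o,_=ray('top',(320,240));print('cam',o)
# model check
for c in('top','scene'):
  I=cv2.imread('pics/%s0.png'%c[0])
  y0=np.radians(-6.8);ax=np.array([np.cos(y0),np.sin(y0),0]);ay=np.array([-ax[1],ax[0],0])
  mid=np.array([500,-51,0.])
  pts=[mid+s*100*ay-d*ax+[0,0,z] for z in(0,130) for d in(0,55) for s in(1,-1)]
  px=proj(c,pts)
  S=3;o2=(280,120) if c=='top' else (170,130)
  J=cv2.resize(I[o2[1]:o2[1]+200,o2[0]:o2[0]+260],(780,600),interpolation=cv2.INTER_CUBIC)
  for a,b in((0,1),(2,3),(4,5),(6,7),(0,2),(1,3),(4,6),(5,7),(0,4),(1,5),(2,6),(3,7)):
    cv2.line(J,*[tuple(int(v) for v in (px[k]-o2+.5)*3) for k in(a,b)],(0,255,255),1)
  q=proj(c,[[p[0]*y+p[1],y,0] for y in(200,-350)])
  cv2.line(J,*[tuple(int(v) for v in (k-o2+.5)*3) for k in q],(0,0,255),1)
  cv2.imwrite('pics/m_%s.png'%c,J)
E
```

```text
teal [ 85 130 133] [ 84 134 177] blue [111 221 209] [106 192 190]
rack front x = -0.0536*y+726.4 1.0 yaw deg 3.070298083030195 -356.45430887498014 175.36272196486325
[351, np.int64(250), np.int64(252)] [442, np.int64(232), np.int64(232)]
top edge(far,z0 or 130) 0 [8.58627026e-02 5.32413156e+02] x at y=-50 528.1200209434494 yaw -4.907533985865204
top edge(far,z0 or 130) 130 [8.58627026e-02 5.04111572e+02] x at y=-50 499.81843733155233 yaw -4.907533985865286
low edge near 0 [8.70980950e-02 4.48911586e+02] x at y=-50 444.55668097440946 yaw -4.977791306401406
low edge near 130 [8.70980950e-02 4.30069808e+02] x at y=-50 425.7149032735164 yaw -4.977791306401411
cam [ 297.17494386  162.79217628 1144.74436975]
```

View pics/m_top.png

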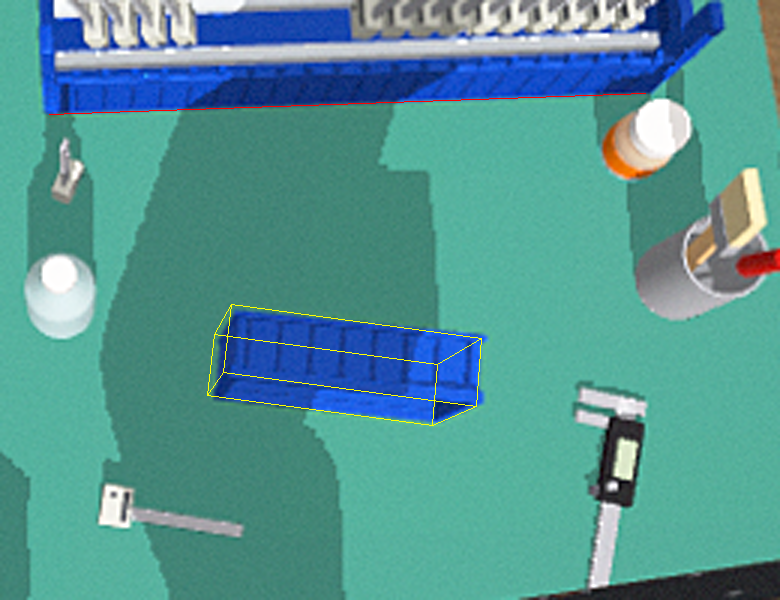

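View pics/m_scene.png

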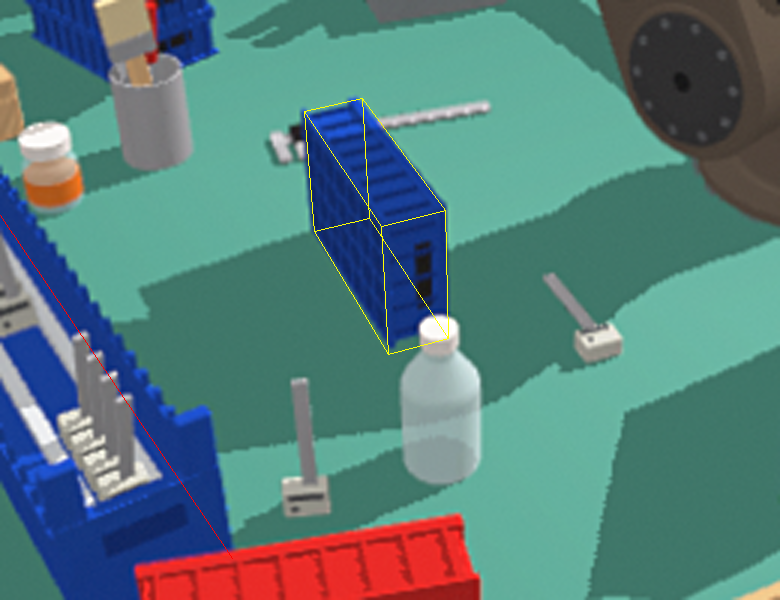

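The tray is at underside mid about (498,-55), with yaw about -5°. The rack front is x≈726.4-0.0536y, with yaw about +3.1°. I'll move to the robot's side of the tray.

Request:
drive_tool(commands=[{"dx":22,"dy":32,"yaw":-5},{"dx":22,"dy":32,"yaw":-5},{"dx":22,"dy":32,"yaw":-5},{"dx":22,"dy":32,"yaw":-5},{"dx":22,"dy":32,"yaw":-5}], grip=1.0)

```text
invalid input
```

Request:
drive_tool(commands=[{"dx":12,"dy":36,"yaw":-3},{"dx":12,"dy":36},{"dx":8,"dy":36},{"dx":8,"dy":36},{"dx":6,"dy":36}])

```text
invalid input
```

Request:
drive_tool(commands=[{"dx":5,"dy":36},{"dx":5,"dy":36},{"dx":0,"dy":36},{"dx":0,"dy":36},{"dx":0,"dy":30}])

```text
invalid input
```

Request:
drive_tool(commands=[{"dx":22,"dy":32,"dz":0,"yaw":-5},{"dx":22,"dy":32,"dz":0,"yaw":-5},{"dx":22,"dy":32,"dz":0,"yaw":-5},{"dx":22,"dy":32,"dz":0,"yaw":-5},{"dx":22,"dy":32,"dz":0,"yaw":-5}], grip=1.0)

```text
t: 1.72
eef_pos: [352.2, -414.9, 214.8]
tcp_rot: [3.141, -0.0, -0.044]
ft_force: [-0.1, -2.0, 0.4]
opening: 0.998
```

Request:
drive_tool(commands=[{"dx":12,"dy":36,"dz":0,"yaw":-2.5},{"dx":12,"dy":36,"dz":0,"yaw":0},{"dx":8,"dy":36,"dz":0,"yaw":0},{"dx":6,"dy":36,"dz":0,"yaw":0},{"dx":5,"dy":36,"dz":0,"yaw":0}])

```text
t: 2.13
eef_pos: [394.7, -234.7, 214.8]
tcp_rot: [3.141, -0.0, -0.083]
ft_force: [0.0, 0.4, 0.5]
opening: 1.0
```

Request:
drive_tool(commands=[{"dx":5,"dy":36,"dz":0,"yaw":0},{"dx":5,"dy":36,"dz":0,"yaw":0},{"dx":0,"dy":36,"dz":0,"yaw":0},{"dx":0,"dy":36,"dz":0,"yaw":0},{"dx":0,"dy":36,"dz":0,"yaw":0}])

```text
t: 2.55
eef_pos: [404.3, -54.8, 214.9]
tcp_rot: [3.141, -0.001, -0.083]
ft_force: [0.9, 0.2, 0.2]
opening: 0.997
```

Request:
drive_tool(commands=[{"dx":0,"dy":3,"dz":-36,"yaw":0},{"dx":0,"dy":2,"dz":-36,"yaw":0},{"dx":0,"dy":0,"dz":-30,"yaw":0},{"dx":0,"dy":0,"dz":0,"yaw":0}])

```text
t: 2.88
eef_pos: [402.7, -50.6, 109.2]
tcp_rot: [-3.14, 0.007, -0.082]
ft_force: [0.2, -1.1, -0.1]
opening: 1.002
```

```bash
python3 - <<'E'
from h import *
a=snap('scene','s1');b=snap('top','t1');w=snap('wrist','w1')
s=env.state();print(s['eef_pos'].round(1),s['ft_force'].round(1))
cv2.imwrite('pics/c1.png',np.hstack([cv2.resize(a[130:330,170:430],(400,308)),cv2.resize(w,(400,308))])[:,:,::-1])
E
```

```text
[405.1 -51.7 113.7] [0.5 0.1 0.2]
```

View pics/c1.png

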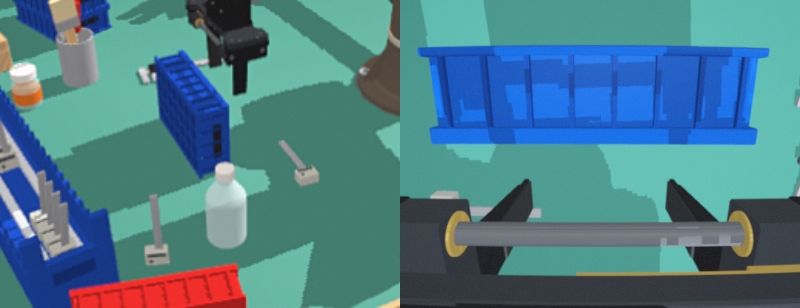

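The wrist view shows the fingers centred and square on the rim. I'll push it over.

Request:
drive_tool(commands=[{"dx":12,"dy":-1,"dz":0,"yaw":0},{"dx":10,"dy":-1,"dz":0,"yaw":0},{"dx":6,"dy":-0.5,"dz":0,"yaw":0},{"dx":6,"dy":-0.5,"dz":0,"yaw":0},{"dx":6,"dy":-0.5,"dz":0,"yaw":0}])

```text
t: 3.45
eef_pos: [445.2, -55.1, 113.3]
tcp_rot: [3.141, -0.001, -0.083]
ft_force: [0.1, -1.1, 0.5]
opening: 1.001
```

Request:
drive_tool(commands=[{"dx":6,"dy":-0.5,"dz":0,"yaw":0},{"dx":6,"dy":-0.5,"dz":0,"yaw":0},{"dx":6,"dy":-0.5,"dz":0,"yaw":0}])

```text
t: 3.7
eef_pos: [463.1, -56.5, 112.7]
tcp_rot: [3.142, -0.0, -0.083]
ft_force: [-0.2, -0.1, 0.6]
opening: 1.001
```

```bash
python3 - <<'E'
from h import *
a=snap('scene','s2')
s=env.state();print(s['eef_pos'].round(1),s['ft_force'].round(1))
cv2.imwrite('pics/c2.png',cv2.resize(a[130:330,170:430],(650,500))[:,:,::-1])
E
```

```text
[464.2 -56.7 112.7] [ 0.2 -0.6  0.5]
```

View pics/c2.png

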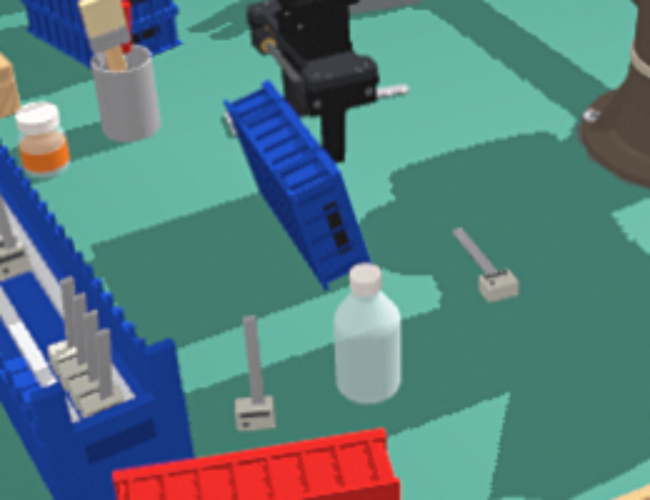

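It has tilted about 15° away from the robot and is pivoting without sliding, so I'll continue.

Request:
drive_tool(commands=[{"dx":6,"dy":-0.5,"dz":0,"yaw":0},{"dx":6,"dy":-0.5,"dz":0,"yaw":0},{"dx":6,"dy":-0.5,"dz":0,"yaw":0},{"dx":0,"dy":0,"dz":0,"yaw":0},{"dx":0,"dy":0,"dz":0,"yaw":0}])

```text
t: 4.17
eef_pos: [480.7, -58.0, 112.5]
tcp_rot: [3.141, 0.0, -0.083]
ft_force: [-0.2, -0.3, -0.4]
opening: 0.998
```

```bash
python3 - <<'E'
from h import *
a=snap('scene','s3');w=snap('wrist','w3');b=snap('top','t3')
s=env.state();print(s['t'],s['eef_pos'].round(1),s['ft_force'].round(1))
cv2.imwrite('pics/c3.png',np.vstack([np.hstack([cv2.resize(a[130:330,170:430],(400,300)),cv2.resize(w,(400,300))]),np.hstack([cv2.resize(b[120:320,280:540],(400,300))]*2)])[:,:,::-1])
E
```

```text
4.3167 [480.3 -57.9 112.6] [-0.3  0.   0.4]
```

View pics/c3.png

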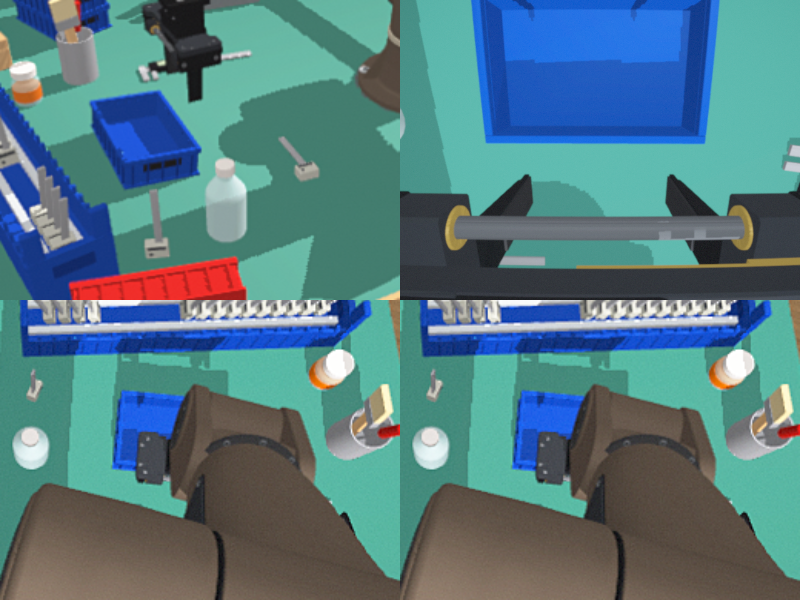

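The tray now lies on its base, mouth up. The near rim shows in the wrist view from about (140,227) to (486,229) full-size. I'll measure it.

```bash
python3 - <<'E'
from h import *
im=cv2.imread('pics/w3.png');hsv=cv2.cvtColor(im,cv2.COLOR_BGR2HSV)
blue=((hsv[...,0]>100)&(hsv[...,0]<130)&(hsv[...,1]>150))
P=[]
for c in range(150,478,4):
    r=np.where(blue[100:260,c])[0]; P.append([c,r.max()+100.5])
for z in(55,0):
  W=np.array([atz('wrist',p,z)[:2] for p in P]);q=np.polyfit(W[:,1],W[:,0],1)
  print(z,q,'yaw',-np.degrees(np.arctan(q[0])),'x at -58',np.polyval(q,-58))
r=220;cs=np.where(blue[r])[0];print(cs.min(),cs.max(),[atz('wrist',(c,r),55).round(1) for c in(cs.min(),cs.max())])
E
```

```text
55 [8.35313508e-02 5.05087062e+02] yaw -4.774908827949143 x at -58 500.242243858092
0 [8.35313508e-02 4.91509486e+02] yaw -4.774908827949066 x at -58 486.66466804759165
136 488 [array([514.2,  42.8,  55. ]), array([ 497.8, -155.4,   55. ])]
```

Request:
drive_tool(commands=[{"dx":-15,"dy":1,"dz":0,"yaw":4},{"dx":0,"dy":0,"dz":-32,"yaw":4},{"dx":0,"dy":0,"dz":-32,"yaw":0},{"dx":0,"dy":0,"dz":-28,"yaw":0},{"dx":6,"dy":0,"dz":0,"yaw":0}])

```text
t: 4.73
eef_pos: [468.9, -56.4, 17.1]
tcp_rot: [-3.139, 0.007, 0.056]
ft_force: [-0.6, 0.3, -0.1]
opening: 1.002
```

Request:
drive_tool(commands=[{"dx":6,"dy":0,"dz":0,"yaw":0},{"dx":6,"dy":0,"dz":0,"yaw":0},{"dx":6,"dy":0,"dz":0,"yaw":0},{"dx":6,"dy":0,"dz":0,"yaw":0},{"dx":6,"dy":0,"dz":0,"yaw":0}])

```text
t: 5.15
eef_pos: [502.6, -57.0, 21.8]
tcp_rot: [3.141, -0.002, 0.056]
ft_force: [-3.5, -0.1, 1.7]
opening: 0.998
```

Request:
drive_tool(commands=[{"dx":6,"dy":0,"dz":0,"yaw":0},{"dx":6,"dy":0,"dz":0,"yaw":0},{"dx":6,"dy":0,"dz":0,"yaw":0},{"dx":6,"dy":0,"dz":0,"yaw":0},{"dx":0,"dy":0,"dz":0,"yaw":0}])

```text
t: 5.57
eef_pos: [526.9, -57.0, 20.7]
tcp_rot: [3.141, -0.001, 0.057]
ft_force: [0.5, 0.1, 0.1]
opening: 1.001
```

```bash
python3 - <<'E'
from h import *
a=snap('scene','s4');w=snap('wrist','w4')
s=env.state();print(s['t'],s['eef_pos'].round(1),s['tcp_rot'].round(3),s['ft_force'].round(1))
cv2.imwrite('pics/c4.png',np.hstack([cv2.resize(a[130:330,170:430],(400,300)),cv2.resize(w,(400,300))])[:,:,::-1])
E
```

```text
5.6667 [525.8 -56.9  20.5] [ 3.141 -0.     0.057] [0.  0.7 0.1]
```

View pics/c4.png

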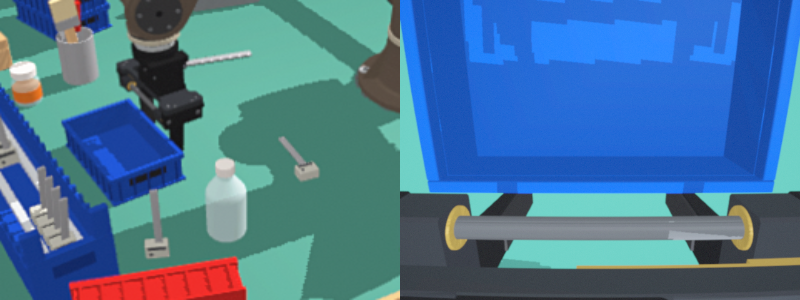

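The tray has turned square with the fingers, so I'll carry on.

Request:
drive_tool(commands=[{"dx":6,"dy":0.3,"dz":0,"yaw":0},{"dx":6,"dy":0.3,"dz":0,"yaw":0},{"dx":6,"dy":0.3,"dz":0,"yaw":0},{"dx":6,"dy":0.3,"dz":0,"yaw":0},{"dx":6,"dy":0.3,"dz":0,"yaw":0}])

```text
t: 6.08
eef_pos: [556.3, -55.4, 20.6]
tcp_rot: [3.142, -0.0, 0.057]
ft_force: [-0.8, 0.0, -0.3]
opening: 1.0
```

Request:
drive_tool(commands=[{"dx":6,"dy":0.3,"dz":0,"yaw":0},{"dx":5,"dy":0.3,"dz":0,"yaw":0},{"dx":4,"dy":0.3,"dz":0,"yaw":0},{"dx":3,"dy":0.3,"dz":0,"yaw":0},{"dx":2,"dy":0.3,"dz":0,"yaw":0}])

```text
t: 6.5
eef_pos: [575.9, -53.9, 20.6]
tcp_rot: [3.142, 0.0, 0.056]
ft_force: [-1.0, -0.0, -0.0]
opening: 1.0
```

```bash
python3 - <<'E'
from h import *
a=snap('scene','s5');w=snap('wrist','w5')
s=env.state();print(s['t'],s['eef_pos'].round(1),s['tcp_rot'].round(3),s['ft_force'].round(1))
cv2.imwrite('pics/c5.png',np.hstack([cv2.resize(a[180:330,170:370],(400,300)),cv2.resize(w,(400,300))])[:,:,::-1])
E
```

```text
6.6 [575.9 -53.9  20.7] [ 3.141 -0.     0.057] [-0.6 -0.2  0.5]
```

View pics/c5.png

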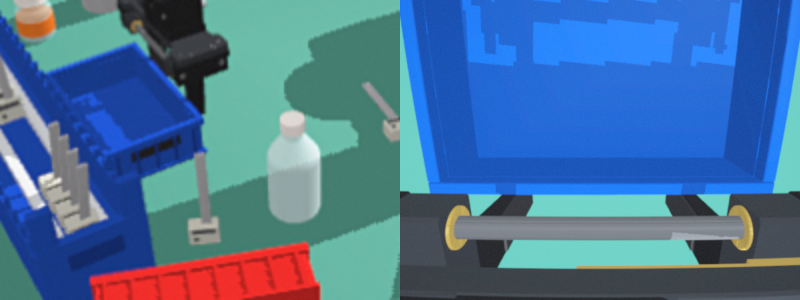

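About 13 mm is left and no contact force shows yet. I'll use small steps.

Request:
drive_tool(commands=[{"dx":2,"dy":0,"dz":0,"yaw":0},{"dx":2,"dy":0,"dz":0,"yaw":0},{"dx":2,"dy":0,"dz":0,"yaw":0},{"dx":2,"dy":0,"dz":0,"yaw":0}])

```text
t: 6.93
eef_pos: [583.7, -54.0, 20.7]
tcp_rot: [3.142, 0.0, 0.056]
ft_force: [0.3, 0.1, -0.9]
opening: 0.998
```

Request:
drive_tool(commands=[{"dx":1,"dy":0,"dz":0,"yaw":0},{"dx":1,"dy":0,"dz":0,"yaw":0},{"dx":1,"dy":0,"dz":0,"yaw":0}])

```text
t: 7.18
eef_pos: [586.2, -53.9, 20.6]
tcp_rot: [-3.141, 0.001, 0.056]
ft_force: [-7.7, -1.2, 5.5]
opening: 1.0
```

Request:
drive_tool(commands=[{"dx":1,"dy":0,"dz":0,"yaw":0},{"dx":1,"dy":0,"dz":0,"yaw":0}])

```text
t: 7.35
eef_pos: [586.3, -53.7, 20.7]
tcp_rot: [-3.141, 0.005, 0.056]
ft_force: [-16.6, -0.5, 11.8]
opening: 1.0
```

Request:
drive_tool(commands=[{"dx":1,"dy":0,"dz":0,"yaw":0},{"dx":0,"dy":0,"dz":0,"yaw":0}])

```text
t: 7.52
eef_pos: [586.3, -53.6, 20.6]
tcp_rot: [-3.14, 0.007, 0.056]
ft_force: [-18.1, 0.0, 12.2]
opening: 1.001
```

Firm contact at 18 N. I'll back off and look.

Request:
drive_tool(commands=[{"dx":-4,"dy":0,"dz":0,"yaw":0},{"dx":-10,"dy":0,"dz":0,"yaw":0},{"dx":-25,"dy":0,"dz":10,"yaw":0},{"dx":-20,"dy":0,"dz":30,"yaw":0},{"dx":0,"dy":0,"dz":40,"yaw":0}])

```text
t: 7.93
eef_pos: [526.1, -53.4, 99.1]
tcp_rot: [-3.14, 0.007, 0.056]
ft_force: [0.9, 0.1, 0.1]
opening: 0.999
```

Request:
drive_tool(commands=[{"dx":0,"dy":0,"dz":40,"yaw":0},{"dx":0,"dy":0,"dz":40,"yaw":0},{"dx":0,"dy":0,"dz":40,"yaw":0},{"dx":-10,"dy":-30,"dz":0,"yaw":0},{"dx":-10,"dy":-30,"dz":0,"yaw":0}])

```text
t: 8.35
eef_pos: [511.5, -114.0, 223.4]
tcp_rot: [3.139, -0.006, 0.06]
ft_force: [-1.1, -0.0, -0.9]
opening: 1.0
```

Request:
drive_tool(commands=[{"dx":-20,"dy":-35,"dz":0,"yaw":0},{"dx":-20,"dy":-35,"dz":0,"yaw":0},{"dx":-20,"dy":-35,"dz":0,"yaw":0},{"dx":-10,"dy":-35,"dz":0,"yaw":0},{"dx":0,"dy":0,"dz":0,"yaw":0}])

```text
t: 8.77
eef_pos: [439.2, -258.9, 221.0]
tcp_rot: [3.139, -0.001, 0.052]
ft_force: [-0.5, 0.5, 0.8]
opening: 1.001
```

```bash
python3 - <<'E'
from h import *
a=snap('scene','s6');b=snap('top','t6');w=snap('wrist','w6')
s=env.state();print(s['t'],s['eef_pos'].round(1),s['tcp_rot'].round(3),s['ft_force'].round(1))
cv2.imwrite('pics/c6a.png',cv2.resize(a[160:310,140:340],(800,600),interpolation=cv2.INTER_CUBIC)[:,:,::-1])
cv2.imwrite('pics/c6b.png',np.hstack([cv2.resize(b[90:240,290:490],(400,300)),cv2.resize(w,(400,300))])[:,:,::-1])
for q,z in [('tray_far_left',0),('tray_far_right',0),('tray_near_left',0),('tray_near_right',0),('tray_top_rim',55)]:
  for c in ('scene','top'):
    for r in env.place_of(q,c)[:4]:
      p=atz(c,r['pixel'],z)
      if abs(p[0]-660)<110 and abs(p[1]+55)<130: print(q,c,np.round(r['pixel']),round(r['conf'],2),p.round())
E
```

```text
8.9167 [ 440.5 -254.1  220.7] [ 3.141 -0.     0.055] [-0.4  0.2 -0. ]
tray_far_left scene [222. 276.] 0.94 [720.  53.   0.]
tray_far_left top [348. 158.] 0.79 [718.  58.   0.]
tray_far_right scene [192. 236.] 0.59 [ 735. -140.    0.]
tray_far_right top [422. 156.] 0.91 [ 725. -147.    0.]
tray_near_left scene [268. 258.] 0.79 [597.  47.   0.]
tray_near_left top [350. 202.] 0.94 [593.  51.   0.]
tray_near_right scene [239. 219.] 0.85 [ 597. -147.    0.]
tray_near_right top [426. 201.] 0.66 [ 599. -156.    0.]
tray_top_rim scene [199. 232.] 0.74 [727. -70.  55.]
tray_top_rim top [389. 148.] 0.89 [727. -47.  55.]
```

View pics/c6a.png

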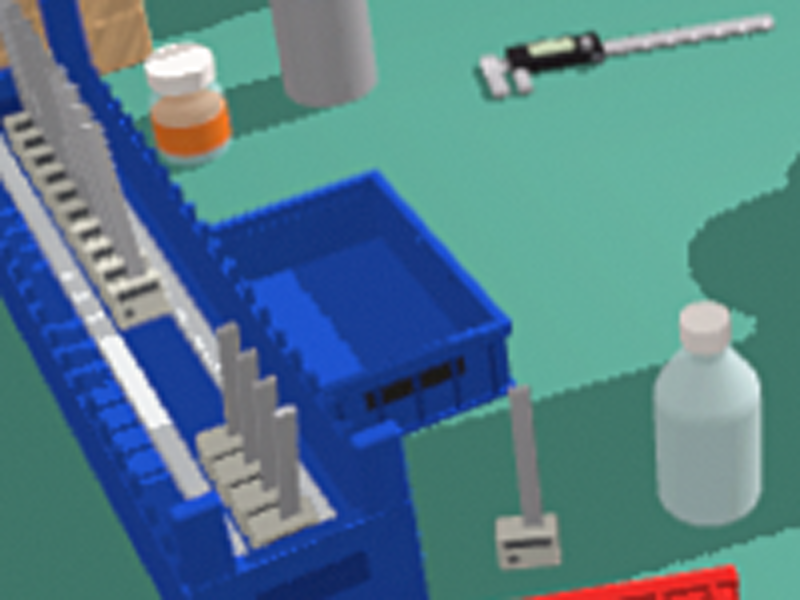

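View pics/c6b.png

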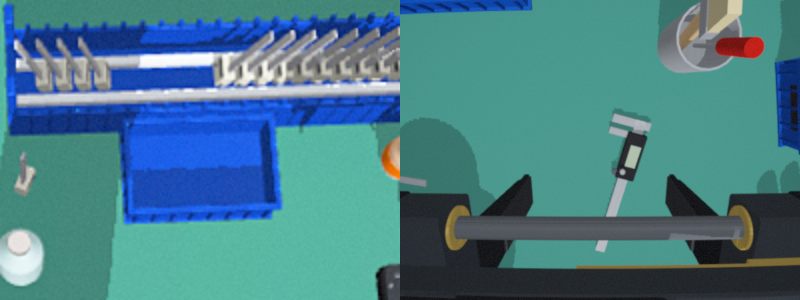

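The tray sits against the rack front and the bystanders look unmoved. I'll check numerically how flush it is and whether anything else moved.

```bash
python3 - <<'E'
from h import *
im=cv2.imread('pics/t6.png'); hsv=cv2.cvtColor(im,cv2.COLOR_BGR2HSV)
blue=((hsv[...,0]>100)&(hsv[...,0]<130)&(hsv[...,1]>150))
def fit(cols,r0,r1,z):
    P=[]
    for c in cols:
        r=np.where(blue[r0:r1,c])[0]
        if len(r):P.append([c,r0+r.max()+.5])
    W=np.array([atz('top',p,z)[:2] for p in P]);p=np.polyfit(W[:,1],W[:,0],1)
    for _ in range(3):
        k=abs(W[:,0]-np.polyval(p,W[:,1]))<2.5;p=np.polyfit(W[k,1],W[k,0],1)
    return p,-np.degrees(np.arctan(p[0])),k.mean()
n=fit(range(354,424),170,220,0);r=fit(list(range(305,348))+list(range(434,480)),130,175,0)
n2=fit(range(354,424),170,220,55)
print('near foot',n,'near as rim',n2,'rack',r)
for y in(45,-55,-150): print(y,(np.polyval(r[0],y)-np.polyval(n[0],y))*np.cos(np.radians(3)),(np.polyval(r[0],y)-np.polyval(n2[0],y)))
a=cv2.imread('pics/t0.png');d=cv2.absdiff(a,im).max(2)
for nm,(u,v) in dict(bottle=(300,217),modb=(302,178),moda=(335,292),jar=(495,168),pot=(510,212),caliper=(485,275)).items(): 
    q=a[v-15:v+15,u-15:u+15];m=cv2.matchTemplate(im[v-22:v+22,u-22:u+22],q,cv2.TM_CCOEFF_NORMED);_,s,_,l=cv2.minMaxLoc(m);print(nm,s,l[0]-7,l[1]-7)
J=cv2.resize(im[120:180,335:445],(800,436),interpolation=cv2.INTER_CUBIC);cv2.imwrite('pics/c6d.png',J)
E
```

```text
near foot (array([-5.27469913e-02,  5.95464440e+02]), np.float64(3.0193818389592253), np.float64(1.0)) near as rim (array([-5.27469913e-02,  5.81545483e+02]), np.float64(3.0193818389593634), np.float64(1.0)) rack (array([-5.30505415e-02,  7.26414669e+02]), np.float64(3.0367254519837474), np.float64(1.0))
45 130.75712485350363 144.85552655038134
-55 130.78743827318218 144.88588157055983
-150 130.8162360218769 144.91471883972952
bottle 0.9406158328056335 0 0
modb 0.744459331035614 0 0
moda 0.8604575991630554 0 0
jar 0.9987296462059021 0 0
pot 0.459765762090683 0 0
caliper 0.9152805209159851 0 0
```

View pics/c6d.png

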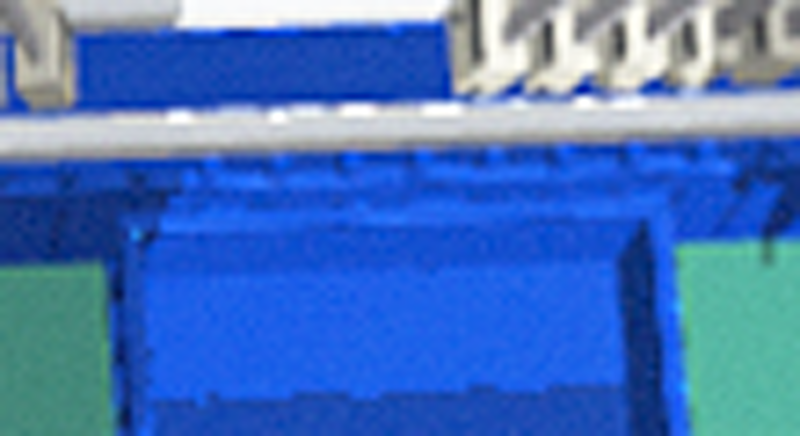

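The near edge is 130.8 mm from the rack face at both ends, for a 130 mm tray, and the yaws agree to 0.02°. It is flush, so I'll hand it in.

```bash
python3 -c "
from h import *
print(env.job_done())"
```

```text
the job is handed in; nothing more can be done
None
```

I tipped the blue tray away from the robot so it lies on its base with the mouth up. I then pushed it square with both open fingers until it stopped against the rack front. The push force reached about 18 N. I backed off and handed the job in at about 9 to 10 s, with the gripper clear of everything.

**Flush:** In the last top picture, the tray's near edge is 130.8 mm from the rack face at the left, middle and right, for a tray 130 mm deep. The tray and rack yaws agree to about 0.02°. The remaining 0.8 mm is within the camera calibration error.

**Corner finder:** The trained networks' corner positions were less consistent. They put the far right corner at x = 725 to 735, where the rack fit gives about 734. I relied on the edge fits and the contact force instead.

**Bystanders:** Comparing the first and last top pictures, none of the six I checked had shifted. The match was weak for the brush pot (0.46) and module_b (0.74), probably because shadows changed. I did not compare the gauge case.

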